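# Nest the kidney tray on its stack

## Task

Nest the loose kidney-shaped mould tray in the kidney-shaped tray that is screwed to the plywood board: turn it until the two outlines match (hollow side over hollow side) and set it down fully home, level, and let go. Leave the straight oval tray where it stands.

Things in the scene. Friction and masses are not known exactly. Their poses are not given: they have to be found in the camera images.
- kidney_band (a point): Loose kidney tray (mm): grey, open, 152 long, 60 high, left or right of the board; a bent strip 50 wide. Upper band (20 to 60 over the table): upright 3.5 walls; below, a narrower tapered foot that enters the lower tray. Point: mid-waist, mid-band, 40 above the underside. y along length, +x to hollow side, z up. Grip the waist's outside along x, tips not below the band (20 under the point).
- base_rim (a point): Fixed kidney tray, same shape and size, on a plywood board (185 x 120 x 15 mm) mid-table. Point: middle of its waist, level with its rim, 75 above the table. y along length, +x to hollow side, z up. Mouth 43 wide; the other's tapered foot (37 wide at top, 23 below, 20 high) centres itself from some 7 mm or 7 degrees off. Home: the loose tray's point 20 mm above this one, x and y axes alike.
- oval_band (a point): Straight oval tray to be left alone: same grey plastic, 152 x 50 mm, 60 mm high, straight sides, round ends; it stands on the other side of the board from the loose kidney tray. Point: its middle, 40 mm above its underside; y along its length, z up.

How it is judged:
At the end, for the whole second after the job is handed in: The loose kidney tray sits in the fixed one: middles within 10 mm sideways, its band on the lower rim (height within 6 mm of home), outlines turned alike within 10 degrees, level within 5 degrees; the oval tray is within 30 mm of where it stood (horizontal distance between kidney_band and base_rim below 0.01 m and z of kidney_band in the frame of base_rim between 0.014 and 0.026 m and angle between the y axis of kidney_band and the y axis of base_rim, either way round below 0.175 rad and angle between kidney_band's own z axis and vertical below 0.09 rad and distance of oval_band from where it was at the start of the episode below 0.03 m); the robot touches nothing.
It fails at once if the straight oval tray was moved by more than 30 mm (distance of oval_band from where it was at the start of the episode above 0.03 m).
It also fails if it takes over 38 s, if anything falls off the work surface, if the arm or the gripper's body presses on something with over 40 N, if the wrist force passes 120 N, or if a joint passes its speed limit or range.

## Robot

A 7-joint arm with a two-finger parallel gripper is mounted at the origin on the work surface; the furniture and walls round the work are solid. World frame = base frame: x ahead of the robot, y to its left, z up, the work surface at z = 0. Lengths are in m, angles in rad, forces in N, time in s.
With the tool pointing down it reaches from about 0.4 to 0.9 m from the base axis. Payload 5.5 kg.
Tool frame: the origin (TCP) lies at the very end of the fingers, on their centre line; the grasp point (between the pads) lies 19 mm behind it (bot.grip_depth is the distance from the TCP to the grasp point, in m); z points along the fingers, y is the line along which they close (so a half turn about z gives the same grasp; the last joint's range is limited). The gripper opens to 85 mm and grips with 20 to 120 N. Pads are 22 mm wide; open, the fingers measure 114 mm over their backs; the gripper's body (76 mm by 85 mm) begins 54 mm behind the grasp point. The pads swing forward as they close: fully open they stand 13 mm farther back than shut.
Start: joints at [-0.885, 0.501, -0.427, 1.55, 0.221, 1.138, -0.21], TCP at [0.267, 0.593, 0.231] pointing down, gripper open.
Joint ranges: [-2.88, 2.88], [-0.31, 2.03], [-1.54, 1.56], [0.2, 2.42], [-1.41, 4.55], [0.19, 2.02], [-2.57, 2.57]. Speed limits (rad/s): [2.57, 2.57, 3.14, 3.14, 3.14, 3.14, 3.14].

## Interface

Orientations are given as [roll, pitch, yaw] about the fixed x, y, z axes, in that order (R = Rz(yaw) Ry(pitch) Rx(roll)).
In Python, from bench import bot, optics gives the robot as it stands.
- The arm moves only by the tool servo_tool, never from a script. Its argument "commands" is a list that holds one entry, the list of rows, each a list of 7 numbers: the shift along the tool's x, y, z each as a share of 0.12 m, from -1 to 1, then the turn, a rotation vector about the tool's x, y, z each as a share of 2 pi rad, from -1 to 1, then the closure, from -1 (fully open) to 1 (shut). A call has exactly 10 rows; each row is the pose to reach, as a shift and turn from the pose commanded when the call began, along the tool's axes at that moment, turning the shorter way round; what a row does not reach only later rows make up. A row lasts 1/8 s, in which the tool goes at most 62.5 mm and 10.7 degrees, less where a joint would pass 70% of its speed; a pose out of reach is approached as far as the arm can. A call with a number of a shift or a turn outside -1 to 1 is refused whole. A call with a gripper value outside its range is refused whole. The fingers move at their own pace and stop on an object; "force" is the grip in N (left out, the last holds). Time passes only in rows, so rows that repeat a pose let the fingers close, or fill a call up. It gives the time, the measured TCP pose, the force, the opening and the grip force at its end, in the units of the state.
- bot.state(): the state, without advancing time (a new reading comes with each control period).
- optics.read_camera(name): name is "scene" or "top" or "wrist"; returns a dict with "color" (480x640x3 uint8, blue, green, red), "z_map" (480x640 float32, m along the optical axis (not along the pixel's ray), 0 where there is no reading), "mtx" (3x3 intrinsics, pixels), "R" (3x3) and "t" (3): a world point X has camera coordinates R X + t. Camera axes: x right, y down, z forward; pixel columns grow to the right and rows downward; lengths in m; the calibration is good to about 2 mm. A picture is of the moment at which its call begins.
- bot.hand_in(): hands the job in; it is judged then, once.
The state is a dict: "clock": time; "joint_pos": joint angles; "qvel": joint speeds; "joint_efforts": joint torques, N m; "ee_pos": TCP position; "tool_rot": TCP orientation; "force": force on the tool from outside, world axes, zero at the start; "wrist_torque": the same for the moment, N m; "grip_width": finger opening in m; "grasp_force": force on a finger pad.
Only numpy, scipy, OpenCV 4.12 (cv2) and the standard library are available. Lean on these libraries where they do the work, as an engineer would, in place of code of your own. Each camera call takes 0.05 s, during which the arm holds its last target. There are 200 camera calls.

## Working session

There is one attempt and no reset: what is moved stays moved. The work goes in short steps, Python scripts to look and compute and a tool call to move; the robot and the scene stay as the last step left them, time stands still between calls to the robot, and variables do not carry over. Pictures are saved under pics/ and viewed, at most 10 in all, crops included, and the job is handed in when it is done.

Besides the shell and the picture viewer there is one more tool, called after "Emit:" as name(argument=value, ...), one argument or row to a line, values as JSON. servo_tool: Moves the arm, as the interface text tells. Its arguments: {"type":"object","properties":{"commands":{"type":"array","items":{"type":"array","items":{"type":"array","items":{"type":"number","minimum":-1,"maximum":1}}}},"force":{"type":"number"}},"required":["commands"]}

```bash
mkdir -p pics
cat > h.py <<'E'
import numpy as np, cv2
from bench import bot, optics
from scipy.spatial.transform import Rotation as Ro
def cloud(c):
    z=c["z_map"]; v,u=np.mgrid[:480,:640]
    K=c["mtx"]; p=np.stack([(u-K[0,2])/K[0,0]*z,(v-K[1,2])/K[1,1]*z,z],-1)
    return (p-c["t"])@c["R"]
E
python3 - <<'E'
from h import *
c=optics.read_camera("top"); s=optics.read_camera("scene")
cv2.imwrite("pics/a.png",c["color"]); cv2.imwrite("pics/s.png",s["color"])
np.savez("top.npz",**c)
print(c["mtx"],c["R"],c["t"]); print(bot.state())
P=cloud(c); print([ [np.round(P[r,k],3) for k in range(40,640,140)] for r in range(40,480,100)])
E
```

```text
[[623.45792603   0.         319.36831854]
 [  0.         623.45792603 245.69128263]
 [  0.           0.           1.        ]] [[-0.0093846  -0.9998661  -0.01340556]
 [-0.98520811  0.01153933 -0.1709732 ]
 [ 0.17110499  0.01160275 -0.98518448]] [0.02465883 0.55033466 1.34779299]
{'clock': 0.1, 'joint_pos': array([-0.88484297,  0.50175563, -0.42679567,  1.55132927,  0.22080062,
        1.13830459, -0.21030553]), 'qvel': array([-0.00026078, -0.0015617 , -0.00144374, -0.00274636, -0.00135618,
        0.00186876,  0.00061854]), 'joint_efforts': array([-1.06238876e-02, -5.70809126e+01, -5.83893791e+00, -2.81747103e+01,
        1.03542095e-02,  5.77311614e-03,  4.37202360e-06]), 'ee_pos': array([0.26646708, 0.59219313, 0.23036779]), 'tool_rot': array([-3.13984824e+00, -5.63878440e-05,  2.71886872e+00]), 'force': array([-0.2213651 ,  0.38759667,  0.15958569]), 'wrist_torque': array([-0.03784835,  0.00187855,  0.04890313]), 'grasp_force': 0.0, 'grip_width': 0.08518401864378876}
[[array([ 1.549,  1.13 , -0.86 ]), array([1.073, 0.356, 0.007]), array([1.054, 0.013, 0.033]), array([ 1.067, -0.33 , -0.002]), array([ 1.515, -1.079, -0.865])], [array([ 1.133,  1.101, -0.858]), array([0.809, 0.343, 0.03 ]), array([0.815, 0.016, 0.   ]), array([ 0.811, -0.318, -0.004]), array([ 1.1  , -1.037, -0.85 ])], [array([ 0.74 ,  1.071, -0.852]), array([ 0.576,  0.344, -0.   ]), array([0.57 , 0.018, 0.012]), array([ 0.565, -0.301,  0.021]), array([ 0.718, -1.011, -0.865])], [array([ 0.372,  1.054, -0.868]), array([ 0.346,  0.337, -0.002]), array([0.343, 0.02 , 0.002]), array([ 0.34 , -0.294,  0.002]), array([ 0.352, -0.979, -0.864])], [array([0.228, 0.297, 0.765]), array([ 0.128,  0.331, -0.002]), array([0.126, 0.022, 0.001]), array([ 0.123, -0.285, -0.004]), array([ 0.004, -0.951, -0.868])]]
```

View pics/a.png

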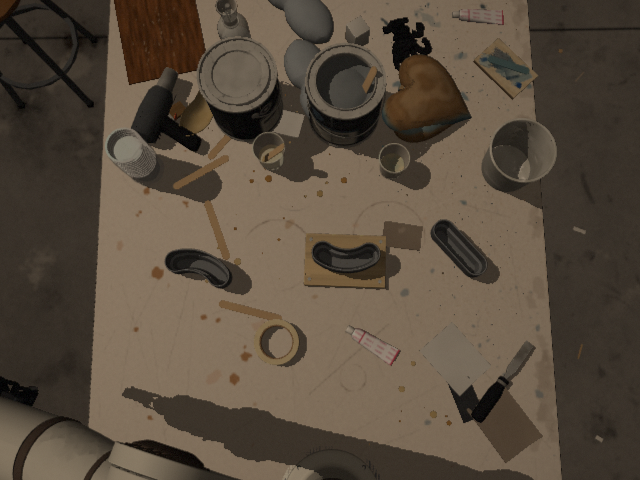

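View pics/s.png

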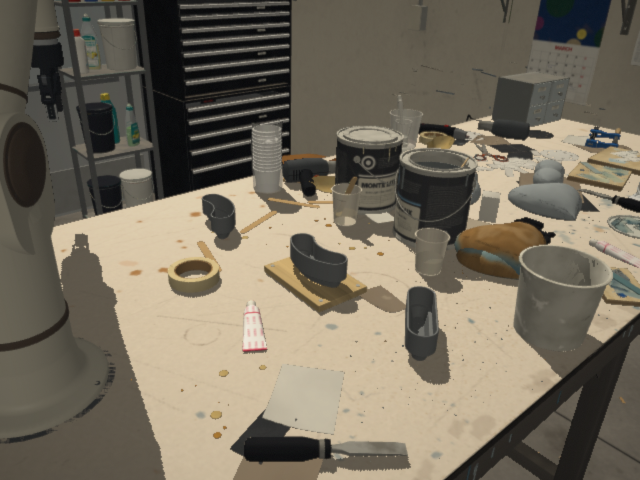

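The top view shows the loose kidney at about (198,268), the fixed one at (346,255) and the oval at (458,248). Next I'll zoom in and measure their outlines.

Run:
```python
from h import *
c=dict(np.load("top.npz")); P=cloud(c); im=c["color"]
cr=np.hstack([cv2.resize(im[225:305,x:x+100],None,fx=4,fy=4,interpolation=cv2.INTER_CUBIC) for x in (150,297)])
cv2.imwrite("pics/b.png",np.clip(cr*1.6,0,255).astype(np.uint8))
for n,(x0,x1),h in (("loose",(150,245),.06),("fixed",(300,392),.075),("oval",(425,495),.06)):
    sub=P[225:305,x0:x1]; m=(sub[...,2]>h-.02)&(sub[...,2]<h+.02)
    q=sub[m]; hull=cv2.convexHull(q[:,:2].astype(np.float32)); r=cv2.minAreaRect(hull)
    # true colour mask
    print(n,m.sum(),q.mean(0).round(4),"rect",np.round(r[0],4),np.round(r[1],4),round(r[2],1),np.percentile(q[:,2],[5,50,95]).round(4))
    vv,uu=np.nonzero(m); print("pix bbox",uu.min()+x0,uu.max()+x0,vv.min()+225,vv.max()+225)
```

```text
loose 401 [0.5091 0.2938 0.0544] rect [0.5096 0.2876] [0.1511 0.0654] 70.8 [0.0423 0.0561 0.0618]
pix bbox 165 231 248 287
fixed 414 [ 0.5248 -0.0398  0.0696] rect [ 0.5225 -0.0394] [0.1493 0.0651] 88.1 [0.0577 0.071  0.0776]
pix bbox 312 380 241 271
oval 458 [ 0.5352 -0.2958  0.0537] rect [ 0.5422 -0.2921] [0.1483 0.0526] 40.4 [0.042  0.055  0.0625]
pix bbox 432 487 225 275
```

View pics/b.png

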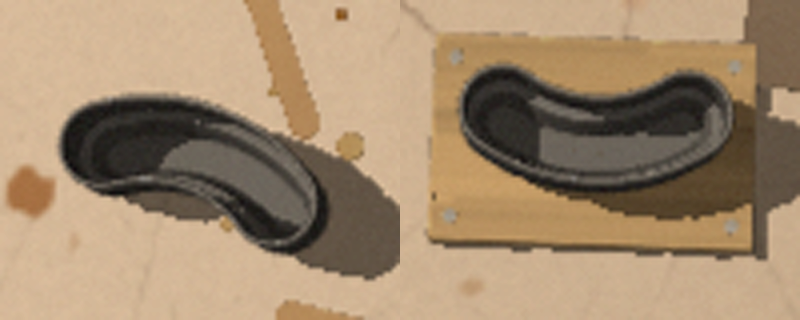

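The hollow of the fixed tray faces +x, so its x axis is at about -2°. The loose tray's hollow faces image lower-left, at about 161°, so it needs a turn of about -163°. First I'll head toward the loose tray and check joint 7's range on the way.

Emit:
servo_tool(
  commands=[
    [[-0.25, -0.12, 0, 0, 0, -0.03, -1], [-0.5, -0.25, 0, 0, 0, -0.06, -1], [-0.8, -0.4, 0, 0, 0, -0.09, -1], [-1, -0.5, 0, 0, 0, -0.12, -1], [-1, -0.5, 0, 0, 0, -0.14, -1], [-1, -0.5, 0, 0, 0, -0.16, -1], [-1, -0.5, 0, 0, 0, -0.18, -1], [-1, -0.5, 0, 0, 0, -0.2, -1], [-1, -0.5, 0, 0, 0, -0.22, -1], [-1, -0.5, 0, 0, 0, -0.22, -1]],
  ],
)

```text
clock: 1.35
ee_pos: [0.3514, 0.4885, 0.2308]
tool_rot: [3.141, -0.001, -2.183]
force: [-0.1, -0.4, -0.2]
grip_width: 0.0855
grasp_force: 0.0
```

```bash
cat >> h.py <<'E'
def go(x,y,z,yaw):
    s=bot.state(); R=Ro.from_euler("xyz",s["tool_rot"]).as_matrix()
    d=R.T@(np.array([x,y,z])-s["ee_pos"])/.12
    G=Ro.from_euler("xyz",[np.pi,0,np.radians(yaw)]).as_matrix()
    w=Ro.from_matrix(R.T@G).as_rotvec()/2/np.pi
    print("t",s["clock"],"ee",s["ee_pos"].round(4),"rpy deg",np.degrees(s["tool_rot"]).round(1),"q",s["joint_pos"].round(2))
    print("F",s["force"].round(1),"grip",s["grasp_force"],s["grip_width"]); print("shift",d.round(3),"turn",w.round(4))
E
python3 -c "
from h import *
go(.517,.285,.2,250.8)"
```

```text
t 1.35 ee [0.3514 0.4885 0.2308] rpy deg [ 1.800e+02 -1.000e-01 -1.251e+02] q [-0.47  0.47 -0.7   1.67  0.33  1.12  1.27]
F [-0.1 -0.4 -0.2] grip 0.0 0.08549689146999533
shift [ 0.594 -2.104  0.256] turn [ 0.0001 -0.0001 -0.0441]
```

Emit:
servo_tool(
  commands=[
    [[0.07, -0.25, 0, 0, 0, -0.01, -1], [0.15, -0.5, 0, 0, 0, -0.02, -1], [0.22, -0.75, 0, 0, 0, -0.03, -1], [0.28, -1, 0, 0, 0, -0.044, -1], [0.28, -1, 0, 0, 0, -0.044, -1], [0.28, -1, 0, 0, 0, -0.044, -1], [0.28, -1, 0, 0, 0, -0.044, -1], [0.28, -1, 0, 0, 0, -0.044, -1], [0.28, -1, 0, 0, 0, -0.044, -1], [0.28, -1, 0, 0, 0, -0.044, -1]],
  ],
)

```text
clock: 2.6
ee_pos: [0.4303, 0.3927, 0.2313]
tool_rot: [3.142, 0.0, -1.905]
force: [0.1, 0.5, -0.5]
grip_width: 0.0855
grasp_force: 0.0
```

```bash
python3 -c "
from h import *
go(.517,.285,.2,250.8)"
```

```text
t 2.6 ee [0.4303 0.3927 0.2313] rpy deg [ 180.     0.  -109.2] q [-0.22  0.44 -0.74  1.72  0.33  1.11  1.75]
F [ 0.1  0.5 -0.5] grip 0.0 0.08551332509275635
shift [ 0.61  -0.977  0.261] turn [0.     0.     0.0001]
```

Emit:
servo_tool(
  commands=[
    [[0.15, -0.24, 0, 0, 0, 0, -1], [0.3, -0.5, 0, 0, 0, 0, -1], [0.45, -0.73, 0, 0, 0, 0, -1], [0.61, -0.97, 0, 0, 0, 0, -1], [0.61, -0.97, 0, 0, 0, 0, -1], [0.61, -0.97, 0, 0, 0, 0, -1], [0.61, -0.97, 0, 0, 0, 0, -1], [0.61, -0.97, 0, 0, 0, 0, -1], [0.61, -0.97, 0, 0, 0, 0, -1], [0.61, -0.97, 0, 0, 0, 0, -1]],
  ],
)

```text
clock: 3.85
ee_pos: [0.5162, 0.2853, 0.2313]
tool_rot: [3.142, 0.0, -1.905]
force: [-0.2, -0.5, 0.4]
grip_width: 0.085
grasp_force: 0.0
```

Run:
```python
from h import *
c=optics.read_camera("wrist"); cv2.imwrite("pics/w1.png",c["color"]); np.savez("w1.npz",**c)
P=cloud(c); m=(P[...,2]>.045)&(P[...,2]<.075)&(np.hypot(P[...,0]-.51,P[...,1]-.288)<.12)&(c["z_map"]>0)
q=P[m]; r=cv2.minAreaRect(cv2.convexHull(q[:,:2].astype(np.float32)))
print(m.sum(),q.mean(0),r,np.percentile(q[:,2],[5,50,95]))
go(.517,.285,.1,250.8)
```

```text
2296 [0.50828963 0.29375582 0.05774142] ((0.5095615386962891, 0.28927236795425415), (0.1514601856470108, 0.0655754953622818), 70.69291687011719) [0.04716547 0.05973229 0.06140161]
t 3.9 ee [0.5163 0.2852 0.2313] rpy deg [-180.     0.  -109.2] q [-0.01  0.45 -0.71  1.7   0.32  1.11  1.99]
F [0.1 0.  0.3] grip 0.0 0.08558825111347425
shift [-0.    -0.006  1.094] turn [-0.      0.      0.0001]
```

View pics/w1.png

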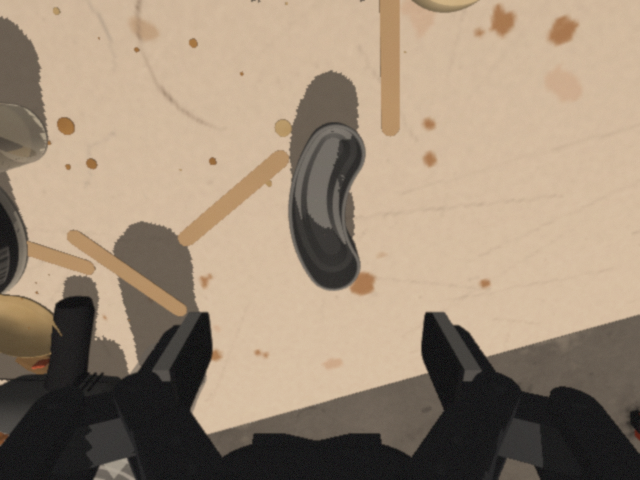

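The wrist view shows the tray at (328,205), upright, with its long side along the image vertical and nothing around it in the way of the fingers. The refined waist is (0.517, 0.287). Going down.

Emit:
servo_tool(
  commands=[
    [[-0.012, 0, 0.25, 0, 0, 0, -1], [-0.012, 0, 0.5, 0, 0, 0, -1], [-0.012, 0, 0.75, 0, 0, 0, -1], [-0.012, 0, 1, 0, 0, 0, -1], [-0.012, 0, 1, 0, 0, 0, -1], [-0.012, 0, 1, 0, 0, 0, -1], [-0.012, 0, 1, 0, 0, 0, -1], [-0.012, 0, 1, 0, 0, 0, -1], [-0.012, 0, 1, 0, 0, 0, -1], [-0.012, 0, 1, 0, 0, 0, -1]],
  ],
)

```text
clock: 5.15
ee_pos: [0.517, 0.2865, 0.1115]
tool_rot: [-3.141, 0.0, -1.906]
force: [-0.1, -0.1, -0.7]
grip_width: 0.0853
grasp_force: 0.0
```

Emit:
servo_tool(
  commands=[
    [[0, 0, 0.15, 0, 0, 0, -1], [0, 0, 0.3, 0, 0, 0, -1], [0, 0, 0.45, 0, 0, 0, -1], [0, 0, 0.6, 0, 0, 0, -1], [0, 0, 0.72, 0, 0, 0, -1], [0, 0, 0.72, 0, 0, 0, -1], [0, 0, 0.72, 0, 0, 0, -1], [0, 0, 0.72, 0, 0, 0, -0.4], [0, 0, 0.72, 0, 0, 0, -0.1], [0, 0, 0.72, 0, 0, 0, 0.2]],
  ],
  force=40,
)

```text
clock: 6.4
ee_pos: [0.5174, 0.2867, 0.0257]
tool_rot: [-3.141, 0.001, -1.906]
force: [-0.1, 0.4, 4.0]
grip_width: 0.05
grasp_force: 40.9
```

Emit:
servo_tool(
  commands=[
    [[0, 0, 0, 0, 0, 0, 1], [0, 0, 0, 0, 0, 0, 1], [0, 0, 0, 0, 0, 0, 1], [0, 0, 0, 0, 0, 0, 1], [0, 0, 0, 0, 0, 0, 1], [0, 0, -0.1, 0, 0, 0, 1], [0, 0, -0.25, 0, 0, 0, 1], [0, 0, -0.4, 0, 0, 0, 1], [0, 0, -0.6, 0, 0, 0, 1], [0, 0, -0.8, 0, 0, 0, 1]],
  ],
  force=40,
)

```text
clock: 7.65
ee_pos: [0.5169, 0.2865, 0.1228]
tool_rot: [-3.141, 0.001, -1.905]
force: [0.2, -0.1, -1.1]
grip_width: 0.0496
grasp_force: 40.8
```

Run:
```python
from h import *
c=optics.read_camera("wrist"); cv2.imwrite("pics/w2.png",c["color"])
go(.515,-.039,.2,88.1)
```

```text
t 7.7 ee [0.5187 0.2879 0.1261] rpy deg [-179.8    0.2 -109.2] q [-0.06  0.57 -0.65  1.78  0.42  0.92  1.91]
F [-0.3  0.1  0.8] grip 40.85053560868758 0.04956134897893171
shift [ 2.58  -0.868 -0.623] turn [0.0008 0.001  0.452 ]
```

View pics/w2.png

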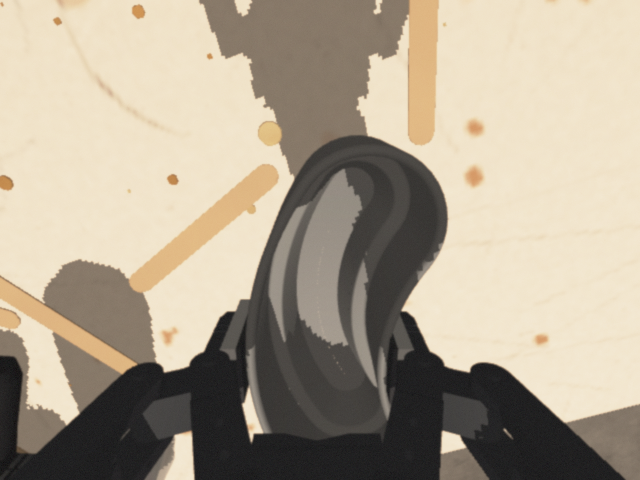

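The tray is held, with the grip at 50 mm and 41 N. Now I'll carry it over and turn it.

Emit:
servo_tool(
  commands=[
    [[0, 0, -0.25, 0, 0, 0.02, 1], [0.1, -0.03, -0.5, 0, 0, 0.05, 1], [0.25, -0.08, -0.62, 0, 0, 0.08, 1], [0.4, -0.13, -0.62, 0, 0, 0.11, 1], [0.55, -0.18, -0.62, 0, 0, 0.135, 1], [0.7, -0.24, -0.62, 0, 0, 0.16, 1], [0.85, -0.29, -0.62, 0, 0, 0.185, 1], [1, -0.34, -0.62, 0, 0, 0.21, 1], [1, -0.34, -0.62, 0, 0, 0.235, 1], [1, -0.34, -0.62, 0, 0, 0.25, 1]],
  ],
)

```text
clock: 8.95
ee_pos: [0.5158, 0.1595, 0.1958]
tool_rot: [3.141, 0.0, 2.803]
force: [-0.2, 0.1, -2.1]
grip_width: 0.0494
grasp_force: 41.2
```

```bash
python3 -c "
from h import *
go(.515,-.039,.2,88.1)"
```

```text
t 8.95 ee [0.5158 0.1595 0.1958] rpy deg [180.    0.  160.6] q [-0.06  0.33 -0.35  1.87  0.14  0.96  0.76]
F [-0.2  0.1 -2.1] grip 41.17347925908362 0.04939925097674961
shift [-0.543 -1.562 -0.036] turn [1.000e-04 0.000e+00 2.013e-01]
```

Emit:
servo_tool(
  commands=[
    [[-0.05, -0.15, 0, 0, 0, 0.025, 1], [-0.1, -0.3, 0, 0, 0, 0.05, 1], [-0.15, -0.45, -0.03, 0, 0, 0.075, 1], [-0.2, -0.6, -0.03, 0, 0, 0.1, 1], [-0.25, -0.75, -0.03, 0, 0, 0.125, 1], [-0.3, -0.87, -0.03, 0, 0, 0.15, 1], [-0.34, -1, -0.03, 0, 0, 0.175, 1], [-0.34, -1, -0.03, 0, 0, 0.2, 1], [-0.34, -1, -0.03, 0, 0, 0.201, 1], [-0.34, -1, -0.03, 0, 0, 0.201, 1]],
  ],
)

```text
clock: 10.2
ee_pos: [0.515, 0.0335, 0.1991]
tool_rot: [3.141, -0.0, 1.548]
force: [-0.5, -0.7, -1.0]
grip_width: 0.0501
grasp_force: 41.2
```

Run:
```python
from h import *
go(.515,-.039,.2,88.1)
# base refined from top view + tray in hand (rim ~ TCP-0.025+0.06)
c=optics.read_camera("top"); P=cloud(c); np.savez("top2.npz",**c)
w=optics.read_camera("wrist"); Q=cloud(w); np.savez("w3.npz",**w)
ee=bot.state()["ee_pos"]
for n,A,d in (("topheld",P,c["z_map"]),("wristheld",Q,w["z_map"])):
    h=ee[2]+.035; m=(d>0)&(abs(A[...,2]-h)<.012)&(np.hypot(A[...,0]-ee[0],A[...,1]-ee[1])<.1)
    q=A[m]; print(n,m.sum(), q.mean(0).round(4) if m.sum() else 0, [np.round(v,4) for v in cv2.minAreaRect(q[:,:2].astype(np.float32))] if m.sum()>5 else 0)
m=(P[...,2]>.055)&(P[...,2]<.095)&(abs(P[...,0]-.5225)<.05)&(abs(P[...,1]+.039)<.1)
print("base",m.sum(),cv2.minAreaRect(P[m][:,:2].astype(np.float32)))
m=(Q[...,2]>.055)&(Q[...,2]<.095)&(abs(Q[...,0]-.5225)<.05)&(abs(Q[...,1]+.039)<.1)&(w["z_map"]>0)
print("basew",m.sum(),cv2.minAreaRect(Q[m][:,:2].astype(np.float32)) if m.sum()>5 else 0)
cv2.imwrite("pics/w3.png",np.hstack([cv2.resize(w["color"],(400,300)),cv2.resize(c["color"][170:320,250:450],(400,300))]))
```

```text
t 10.2 ee [0.515  0.0335 0.1991] rpy deg [180.   -0.   88.7] q [-0.04  0.27 -0.09  1.93  0.03  0.95 -0.17]
F [-0.5 -0.7 -1. ] grip 41.19379449362057 0.05011293132443414
shift [-0.604  0.014 -0.008] turn [ 0.     -0.      0.0016]
topheld 84 [0.5302 0.0079 0.231 ] [array([0.5322, 0.0319]), array([0.15  , 0.0428]), np.float64(88.2569)]
wristheld 13987 [0.5227 0.0591 0.2328] [array([0.5225, 0.0476]), array([0.1174, 0.0782]), np.float64(52.8454)]
base 194 ((0.5225315690040588, -0.07680206000804901), (0.052021902054548264, 0.07801192253828049), 17.097665786743164)
basew 2 0
```

View pics/w3.png

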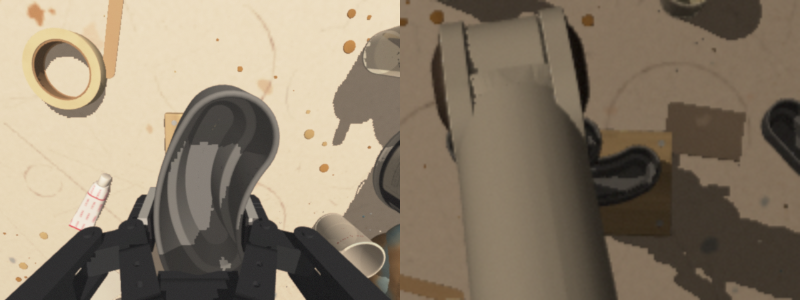

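The held tray's outline is aligned: 88.3° against 88.1° for the base. In the right half, the top view still shows the base on its board, partly hidden by the arm. Next I'll move over it, go down to just above the rim and check.

Emit:
servo_tool(
  commands=[
    [[-0.15, 0, 0, 0, 0, 0, 1], [-0.3, 0, 0, 0, 0, 0, 1], [-0.45, 0.01, 0, 0, 0, 0, 1], [-0.59, 0.01, 0.1, 0, 0, 0, 1], [-0.59, 0.01, 0.25, 0, 0, 0, 1], [-0.59, 0.01, 0.4, 0, 0, 0, 1], [-0.59, 0.01, 0.55, 0, 0, 0, 1], [-0.59, 0.01, 0.65, 0, 0, 0, 1], [-0.59, 0.01, 0.65, 0, 0, 0, 1], [-0.59, 0.01, 0.65, 0, 0, 0, 1]],
  ],
)

```text
clock: 11.55
ee_pos: [0.5147, -0.0379, 0.1212]
tool_rot: [3.141, -0.0, 1.544]
force: [-0.3, -0.4, -1.2]
grip_width: 0.0498
grasp_force: 41.2
```

Run:
```python
from h import *
go(.515,-.0375,.081,88.1)
ee=bot.state()["ee_pos"]
for n in ("top","wrist","scene"):
    c=optics.read_camera(n); A=cloud(c); d=c["z_map"]
    h=ee[2]+.035; m=(d>0)&(abs(A[...,2]-h)<.012)&(abs(A[...,0]-.5225)<.05)&(abs(A[...,1]+.039)<.09)
    q=A[m]
    if m.sum()<6: continue
    print(n,m.sum(),[np.round(v,4) for v in cv2.minAreaRect(q[:,:2].astype(np.float32))], "y range",q[:,1].min(),q[:,1].max())
    for lo,hi in ((-.12,-.09),(-.09,-.07),(0,.02),(.02,.05)):
        k=(q[:,1]>lo)&(q[:,1]<hi)
        if k.sum()>3: print("  z90 at y",lo,k.sum(),np.percentile(q[k,2],90).round(4))
    if n=="scene": cv2.imwrite("pics/s2.png",cv2.resize(c["color"][170:320,230:430],None,fx=4,fy=4)[:600,:800])
```

```text
t 11.55 ee [ 0.5147 -0.0379  0.1212] rpy deg [180.   -0.   88.5] q [ 0.06  0.38 -0.04  1.99  0.02  0.78 -0.03]
F [-0.3 -0.4 -1.2] grip 41.155647962231384 0.04984709752167413
shift [0.003 0.002 0.335] turn [ 0.0001 -0.      0.001 ]
top 73 [array([0.5257, 0.0238]), array([0.0552, 0.0219]), np.float64(11.4958)] y range 0.00834381976918908 0.03500851071059073
  z90 at y 0 16 0.1574
  z90 at y 0.02 57 0.1583
wrist 13973 [array([ 0.5226, -0.0239]), array([0.1183, 0.0769]), np.float64(54.4124)] y range -0.08126431044079774 0.03679682965395952
  z90 at y -0.09 152 0.1521
  z90 at y 0 2199 0.157
  z90 at y 0.02 2800 0.157
scene 709 [array([ 0.5336, -0.0504]), array([0.1165, 0.1043]), np.float64(41.9501)] y range -0.1180249551221138 0.027335807914329123
  z90 at y -0.12 178 0.1544
  z90 at y -0.09 122 0.1542
  z90 at y 0 19 0.1545
```

View pics/s2.png

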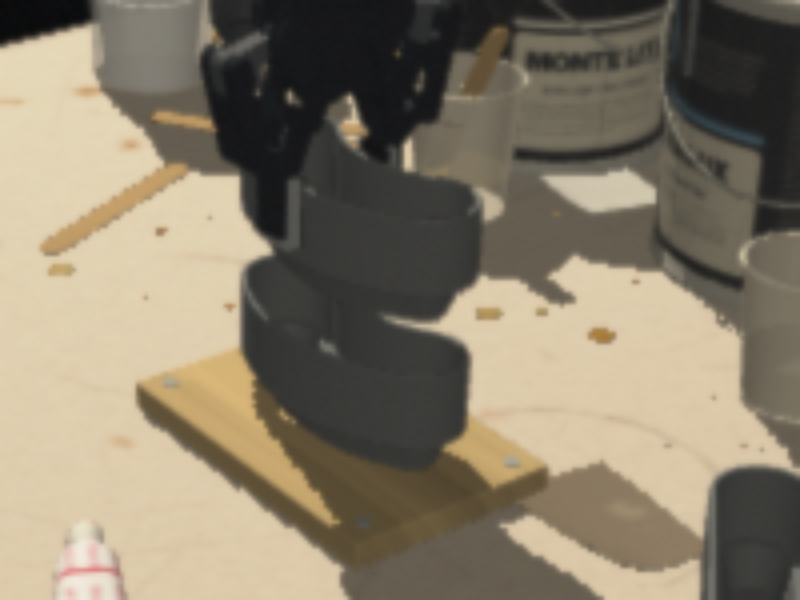

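The held tray at (370,225) hangs level above the base tray at (355,360), with the outlines parallel and hollow over hollow. Lowering.

Emit:
servo_tool(
  commands=[
    [[0.003, 0, 0.06, 0, 0, 0.001, 1], [0.003, 0, 0.12, 0, 0, 0.001, 1], [0.003, 0, 0.16, 0, 0, 0.001, 1], [0.003, 0, 0.2, 0, 0, 0.001, 1], [0.003, 0, 0.24, 0, 0, 0.001, 1], [0.003, 0, 0.27, 0, 0, 0.001, 1], [0.003, 0, 0.29, 0, 0, 0.001, 1], [0.003, 0, 0.31, 0, 0, 0.001, 1], [0.003, 0, 0.325, 0, 0, 0.001, 1], [0.003, 0, 0.325, 0, 0, 0.001, 1]],
  ],
)

```text
clock: 12.95
ee_pos: [0.5143, -0.0375, 0.0818]
tool_rot: [-3.141, -0.0, 1.538]
force: [0.2, -0.7, -1.3]
grip_width: 0.0494
grasp_force: 41.2
```

```bash
python3 -c "
from h import *
go(.515,-.0375,.081,88.1)"
```

```text
t 12.95 ee [ 0.5143 -0.0375  0.0818] rpy deg [-180.    -0.    88.1] q [ 0.06  0.44 -0.04  2.01  0.03  0.69 -0.04]
F [ 0.2 -0.7 -1.3] grip 41.19036190584559 0.04943887387473083
shift [-0.     0.006  0.007] turn [-0. -0.  0.]
```

Emit:
servo_tool(
  commands=[
    [[0, 0, 0.008, 0, 0, 0, 1], [0, 0, 0.016, 0, 0, 0, 1], [0, 0, 0.024, 0, 0, 0, 1], [0, 0, 0.03, 0, 0, 0, 1], [0, 0, 0.03, 0, 0, 0, 1], [0, 0, 0.03, 0, 0, 0, 1], [0, 0, 0.03, 0, 0, 0, 1], [0, 0, 0.03, 0, 0, 0, 1], [0, 0, 0.03, 0, 0, 0, 1], [0, 0, 0.03, 0, 0, 0, 1]],
  ],
)

```text
clock: 14.2
ee_pos: [0.5145, -0.0375, 0.0806]
tool_rot: [3.141, 0.0, 1.538]
force: [-6.8, 0.6, 21.2]
grip_width: 0.0499
grasp_force: 43.9
```

It made contact at TCP 0.0806, and 0.0807 was the predicted home height. Releasing, then backing up.

Emit:
servo_tool(
  commands=[
    [[0, 0, 0.01, 0, 0, 0, 0.1], [0, 0, 0.01, 0, 0, 0, -0.3], [0, 0, 0.01, 0, 0, 0, -0.7], [0, 0, 0.01, 0, 0, 0, -1], [0, 0, 0.01, 0, 0, 0, -1], [0, 0, 0, 0, 0, 0, -1], [0, 0, -0.15, 0, 0, 0, -1], [0, 0, -0.4, 0, 0, 0, -1], [0, 0, -0.7, 0, 0, 0, -1], [0, 0, -1, 0, 0, 0, -1]],
  ],
)

```text
clock: 15.45
ee_pos: [0.5141, -0.0375, 0.1993]
tool_rot: [-3.141, -0.0, 1.538]
force: [0.4, -0.3, -0.8]
grip_width: 0.0852
grasp_force: 0.0
```

Emit:
servo_tool(
  commands=[
    [[0.3, 0, 0, 0, 0, 0, -1], [0.6, 0, 0, 0, 0, 0, -1], [1, 0, 0, 0, 0, 0, -1], [1, 0, 0, 0, 0, 0, -1], [1, 0, 0, 0, 0, 0, -1], [1, 0, 0, 0, 0, 0, -1], [1, 0, 0, 0, 0, 0, -1], [1, 0, 0, 0, 0, 0, -1], [1, 0, 0, 0, 0, 0, -1], [1, 0, 0, 0, 0, 0, -1]],
  ],
)

```text
clock: 16.7
ee_pos: [0.5183, 0.0823, 0.1983]
tool_rot: [-3.142, -0.0, 1.537]
force: [0.2, 0.7, -0.0]
grip_width: 0.0856
grasp_force: 0.0
```

Run:
```python
from h import *
go(.515,-.0375,.081,88.1)
for n in ("top","scene"):
    c=optics.read_camera(n); A=cloud(c); d=c["z_map"]
    m=(d>0)&(abs(A[...,2]-.115)<.012)&(abs(A[...,0]-.5225)<.05)&(abs(A[...,1]+.039)<.09); q=A[m]
    print(n,m.sum(),[np.round(v,4) for v in cv2.minAreaRect(q[:,:2].astype(np.float32))] if m.sum()>5 else 0)
    for lo in (-.12,-.09,-.06,-.03,0,.02):
        k=(q[:,1]>lo)&(q[:,1]<lo+.03)
        if k.sum()>3: print("  z90 at y",lo,k.sum(),np.percentile(q[k,2],90).round(4))
cv2.imwrite("pics/s3.png",cv2.resize(c["color"][170:320,230:430],None,fx=4,fy=4))
```

```text
t 16.7 ee [0.5183 0.0823 0.1983] rpy deg [-180.    -0.    88.1] q [-0.12  0.29 -0.11  1.91  0.04  0.95 -0.28]
F [ 0.2  0.7 -0. ] grip 0.0 0.08560626208356971
shift [-0.999  0.006  0.977] turn [-0. -0. -0.]
top 335 [array([ 0.5217, -0.0412]), array([0.1473, 0.0655]), np.float64(88.1291)]
  z90 at y -0.12 73 0.1155
  z90 at y -0.09 62 0.1168
  z90 at y -0.06 63 0.1153
  z90 at y -0.03 64 0.1165
  z90 at y 0 68 0.1159
  z90 at y 0.02 27 0.116
scene 675 [array([ 0.5208, -0.0413]), array([0.1528, 0.0676]), np.float64(88.4998)]
  z90 at y -0.12 169 0.1137
  z90 at y -0.09 170 0.1134
  z90 at y -0.06 127 0.1132
  z90 at y -0.03 74 0.1136
  z90 at y 0 101 0.1135
  z90 at y 0.02 83 0.1137
```

View pics/s3.png

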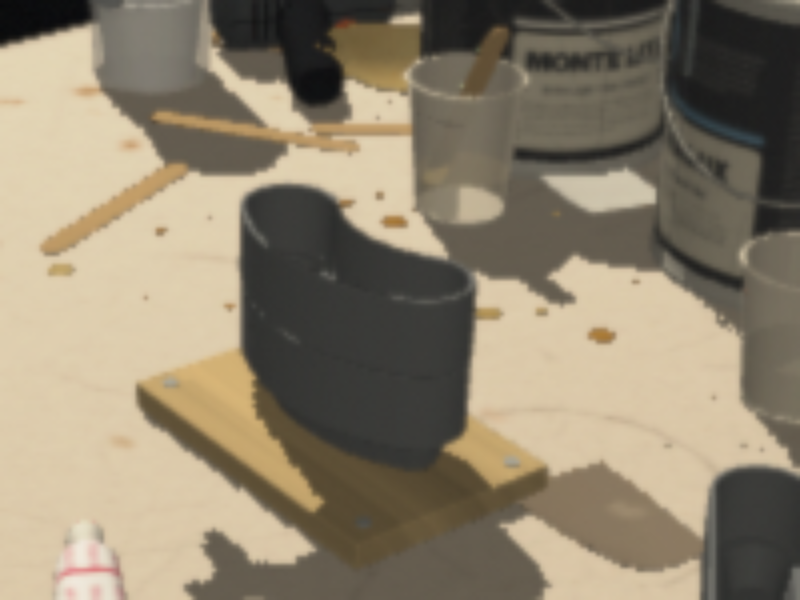

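The tray is fully home: there's only a thin seam at (350,350), the top rim is level at about 0.115, and the oval tray is untouched.

```bash
python3 -c "
from bench import bot
print(bot.hand_in())"
```

```text
the job is handed in; nothing more can be done
None
```

The loose kidney tray is nested fully home and level in the fixed tray, hollow over hollow, and released; the oval tray was left alone, and the job was handed in at about 17 s, with no verdict returned.

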